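# Set the block heater's thermostat dial and start it

## Robot

A 6-joint arm with a two-finger parallel gripper is mounted at the origin on the work surface. World frame = base frame: x ahead of the robot, y to its left, z up, the work surface at z = 0. Lengths are in m, angles in rad, forces in N, time in s.
With the tool pointing down it reaches from about 0.35 to 0.975 m from the base axis. Payload 4.9 kg.
Tool frame: the origin (TCP) lies midway between the tips of the shut fingers; the grasp point (between the pads) lies 19 mm behind it; z points along the fingers, y is the direction in which the jaws open and shut (so a half turn about z gives the same grasp; the last joint's range is limited). The gripper opens to 85 mm and grips with 20 to 120 N. Pads are 22 mm wide; open, the fingers measure 114 mm over their backs; the gripper's body (76 mm by 85 mm) begins 54 mm behind the grasp point. The pads swing forward as they close: fully open they stand 13 mm farther back than shut.
Start: joints at [1.017, 0.053, 1.613, -0, 1.476, -0.119], TCP at [0.263, 0.567, 0.231] pointing down, gripper open.
Joint ranges: [-3.01, 3.01], [-1.01, 2.22], [0.06, 2.58], [-1.02, 4.17], [0.09, 2.62], [-3.14, 3.14]. Speed limits (rad/s): [2.57, 2.57, 3.14, 3.14, 3.14, 3.14].

## Interface

Orientations are given as a rotation vector (axis times angle).
In Python, from station import ctrl gives the robot as it stands.
- The arm moves only by the tool apply_moves, never from a script. Its argument "rows" is a list of rows, each a list of 6 numbers: the shift along the tool's x, y, z in cm, then the turn, a rotation vector about the tool's x, y, z in units of 5 degrees (1.0 is 5 degrees). In form: [[x, y, z, rx, ry, rz], ...]. A call has 1 to 20 rows; each row is the pose to reach, as a shift and turn from the pose measured when the call began, along the tool's axes at that moment; what a row does not reach only later rows make up. A row lasts 1/10 s, in which the tool goes at most 50 mm and 8.59 degrees, less where a joint would pass 70% of its speed; a pose out of reach is approached as far as the arm can. A call with a gripper value outside its range is refused whole. "grip" is the closure, from 0 (fully open) to 1 (shut), set as the call begins (left out, the last holds). The fingers move at their own pace and stop on an object; "squeeze" is the grip in N (left out, the last holds). Time passes only in rows, so rows that repeat a pose let the fingers close. It gives the time, the measured TCP pose, the force and the opening at its end, in the units of the state.
- ctrl.get_obs(): the state, without advancing time (a new reading comes with each control period).
- ctrl.get_image(name): name is "scene" or "top" or "wrist"; returns a dict with "color" (420x560x3 uint8, blue, green, red), "mtx" (3x3 intrinsics, pixels), "rvec" (rotation vector, rad) and "tvec" (3), from world to camera coordinates, as OpenCV has them. Camera axes: x right, y down, z forward; pixel columns grow to the right and rows downward; lengths in m; the calibration is good to about 2 mm. A picture is of the moment at which its call begins. There is no depth.
- ctrl.finish_job(): hands the job in, once; it reports no verdict.
The state is a dict: "t": time; "q": joint angles; "dq": joint speeds; "effort": joint torques, N m; "tool_pos": TCP position; "tool_rot": TCP orientation; "contact_force": force on the tool from outside, world axes, zero at the start; "wrist_torque": the same for the moment, N m; "opening": finger opening in m.
Only numpy, scipy, OpenCV 4.12 (cv2) and the standard library are available. Lean on these libraries where they do the work, as an engineer would, in place of code of your own. Each camera call takes 0.05 s, during which the arm holds its last target.

## Task

Set the dry block heater: with the fingertips, push the thermostat dial's grip bar round until the white index mark lines up with the one long scale line, then press the start button beside the dial fully down and let go. Only push the bar from one side at a time, never pinch it, and do not start the heater before the dial is set. Leave the boxes, rack and bottle around it where they stand.

Things in the scene. Friction and masses are not known exactly. Their poses are not given: they have to be found in the camera images.
- heater: Dry block heater, white, 300 (x) x 220 (y) mm, fixed. Origin: centre of its underside, on the bench. Its -x side is the front (towards the robot, turned up to 0.45 rad). Front half (x below -5 mm): level control deck 71 mm above the bench, dial axis at x -80, y +30, start button at x -85, y -68 mm. Rear half: housing 105 mm high with an aluminium block of purple-capped tubes, up to 121 mm.
- dial (a joint): Turn of the thermostat dial (rad), 0 to 4.71 between end stops, growing clockwise seen from above; 0 points the index 2.356 rad counter-clockwise from the heater's +x. The long line is at 2.749; 12 short lines divide the rest of the scale every 0.393 rad. Starts at 0.35 to 1.75. Stiff (0.07 N m, some 3 N near the bar's end): it stays where it is left, no spring, no clicks.
- dial_axis (a point): On the dial's axis at the top of the grip bar, 103 mm above the bench; its +x points to the index. Black dial: bevelled skirt 80 mm in diameter, 10 mm high (top 81 mm above the bench); across it a grip bar 54 mm long, 13 mm thick with its side pads, 81 to 103 mm above the bench (pads to 100). The index is the white line from the centre to one end of the bar and on over the skirt to its rim.
- dial_index (a point): Index mark at the rim of the dial's skirt, 40 mm from the axis, 3 mm above the deck. Looking from the axis to this mark, the grip bar's rubber side pads are dial_c2 on the left (push it near the index end to turn the dial clockwise) and dial_c3 on the right.
- long_line (a point): Inner end of the long scale line printed on the deck, 42 mm from the dial's axis; the line runs 21 mm radially outwards from here and is 5 mm wide. The other scale lines are 8 mm long and 2.2 mm wide.
- start (a joint): Travel of the start button in m: 0 released, 0.005 fully down, springs back; 4 N press it fully down.
- start_top (a point): Centre of the top face of the start button, 91.5 mm above the bench: plain grey round cap 24 mm in diameter, 9 mm proud of a black collar 40 mm in diameter (its top 82.5 mm above the bench), on the deck to the right of the dial. It is pressed straight down.
- tip_box: Closed pipette-tip box, yellow base with frosted lid, 126 x 88 x 84 mm, loose; origin: centre of its underside. Bystander.
- tip_rack: Open pipette-tip box, dark magenta base with pale blue tips, 122 x 84 x 77 mm, loose; origin: centre of its underside. Bystander.
- tube_rack: Blue tube rack with purple-capped tubes, 125 x 75 x 80 mm, loose; origin: centre of its underside. Bystander.
- bottle: Reagent bottle with blue cap, 64 mm in diameter, 115 mm high, loose; origin: centre of its underside. Bystander.

How it is judged:
By the outcome, as a careful person would: the job done as asked, in the order asked, and still so for the second after the job is handed in, with the robot touching nothing.
It also fails if it takes over 48 s, if anything falls off the work surface, if the arm or the gripper's body presses on something with over 40 N, if the wrist force passes 120 N, or if a joint passes its speed limit or range.

## Working session

There is one attempt and no reset: what is moved stays moved. The work goes in short steps, Python scripts to look and compute and a tool call to move; the robot and the scene stay as the last step left them, time stands still between calls to the robot, and variables do not carry over. Pictures are saved under pics/ and viewed, and the job is handed in when it is done.

Besides the shell and the picture viewer there is one more tool, called after ">>>" by a JSON object that holds its "api" and its "payload". apply_moves: Moves the arm, as the interface text tells. Its arguments: {"type":"object","properties":{"rows":{"type":"array","items":{"type":"array","items":{"type":"number"}}},"grip":{"type":"number"},"squeeze":{"type":"number"}},"required":["rows"]}

```bash
ls; mkdir -p pics; python3 - <<'E'
from station import ctrl
import cv2
o=ctrl.get_obs();print(o)
for n in("scene","top","wrist"):
    i=ctrl.get_image(n);cv2.imwrite(f"pics/{n}0.png",i["color"]);print(n,i["mtx"].tolist(),i["rvec"],i["tvec"])
E
```

```text
pics
{'t': 0.0, 'q': array([ 1.01700722e+00,  5.33558990e-02,  1.61431042e+00, -1.73896249e-05,
        1.47598716e+00, -1.18985627e-01]), 'dq': array([ 5.41849771e-04,  3.89720439e-06,  2.08197074e-03, -2.98808241e-03,
        2.36077181e-03,  5.96143124e-04]), 'effort': array([ 3.79795247e-04, -3.93698502e+01, -3.70170987e+01, -6.75702267e-05,
        7.32857472e-03, -1.63911091e-05]), 'tool_pos': array([0.26293384, 0.56631024, 0.2300538 ]), 'tool_rot': array([-6.77474271e-01, -3.06699408e+00,  3.06404164e-03]), 'contact_force': array([ 0.76968058, -0.13339647,  0.39468577]), 'wrist_torque': array([-0.03208667, -0.02488641,  0.03542551]), 'opening': 0.08558876995618268}
scene [[536.2478236861009, 0.0, 273.30248590280047], [0.0, 536.2478236861009, 209.43683203824853], [0.0, 0.0, 1.0]] [ 1.82343515  1.88585731 -0.62079769] [-0.01790271 -0.41830772  1.5083174 ]
top [[426.190500547391, 0.0, 285.51832670331146], [0.0, 426.190500547391, 214.63664039462202], [0.0, 0.0, 1.0]] [ 2.16214697 -2.17815311  0.08043872] [0.06242725 0.58465902 1.10429125]
wrist [[310.37396050919995, 0.0, 281.93050631069553], [0.0, 310.37396050919995, 210.09340876967468], [0.0, 0.0, 1.0]] [-2.4295801  -1.54971129 -0.22897287] [-0.62342417 -0.0385329   0.3799321 ]
```

View pics/scene0.png

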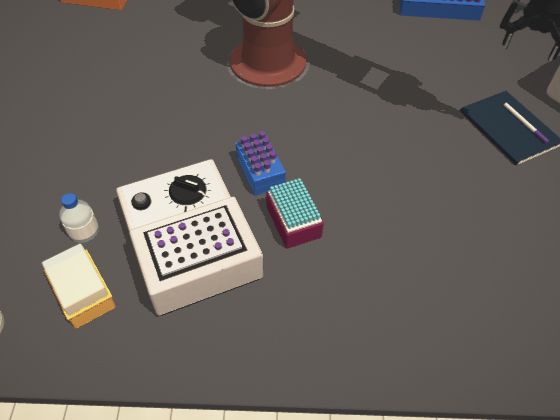

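View pics/top0.png

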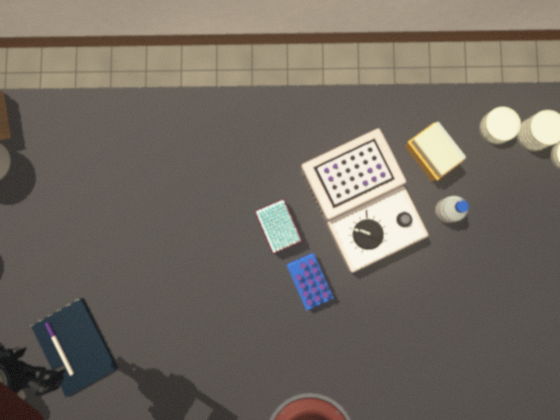

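View pics/wrist0.png

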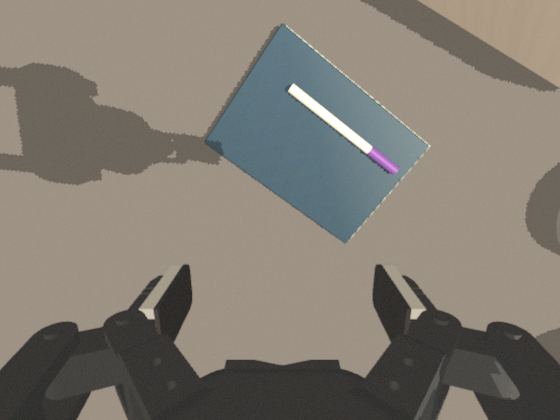

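The top view shows the dial at about (368,234), the button at (404,219) and the white index pointing left and slightly up. Next I'll measure these.

```bash
cat > h.py <<'E'
import numpy as np,cv2
from station import ctrl
def ray(im,u,v):
    R,_=cv2.Rodrigues(np.array(im["rvec"],float));t=np.array(im["tvec"],float).reshape(3)
    p=cv2.undistortPoints(np.array([[[u,v]]],float),im["mtx"],None)[0,0]
    return -R.T@t, R.T@np.array([p[0],p[1],1.])
def onz(im,u,v,z):
    c,d=ray(im,u,v);return c+d*(z-c[2])/d[2]
def proj(im,P):
    return cv2.projectPoints(np.array(P,float).reshape(-1,3),np.array(im["rvec"],float),np.array(im["tvec"],float),im["mtx"],None)[0][:,0]
E
python3 - <<'E'
from h import *
for n,(x0,y0,w,h) in {"top":(300,120,140,160),"scene":(100,150,180,160)}.items():
    im=ctrl.get_image(n);c=im["color"][y0:y0+h,x0:x0+w]
    if n=="top": c=im["color"][180:280,320:440]
    else: c=im["color"][155:255,110:240]
    cv2.imwrite(f"pics/{n}c.png",cv2.resize(c,None,fx=6,fy=6,interpolation=cv2.INTER_CUBIC)[:600,:800])
    g=cv2.cvtColor(im["color"],cv2.COLOR_BGR2GRAY)
    print(n,onz(im,*((368,234) if n=="top" else (187,190)),.085),onz(im,*((404,219) if n=="top" else (141,200)),.085))
E
```

```text
top [ 0.52975159 -0.14827511  0.085     ] [ 0.56660103 -0.2389783   0.085     ]
scene [ 0.54039658 -0.14553257  0.085     ] [ 0.57008711 -0.23658909  0.085     ]
```

View pics/topc.png

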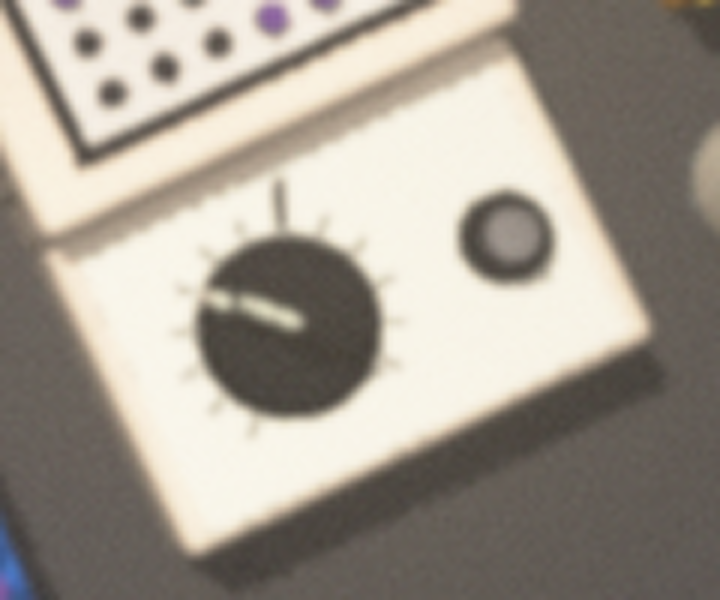

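View pics/scenec.png

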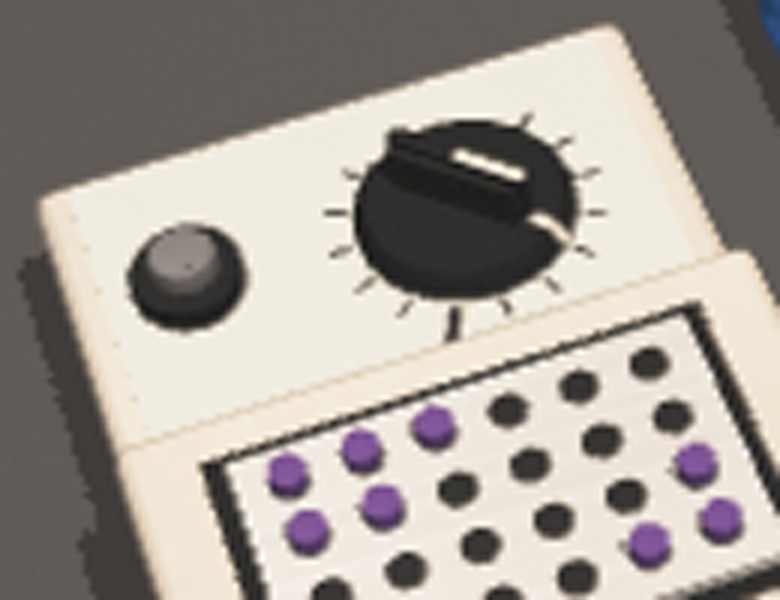

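```bash
cat >> h.py <<'E'
def measure(im, c, b, verbose=True):
    pass
E
python3 - <<'E'
from h import *
im=ctrl.get_image("top");s=6
f=lambda x,y:((x+.5)/s-.5+320,(y+.5)/s-.5+180)
g=lambda x,y:((x+.5)/s-.5+110,(y+.5)/s-.5+155)
sc=ctrl.get_image("scene")
def A(a,b): d=b-a;return np.degrees(np.arctan2(d[1],d[0]))
# dial skirt by mask
for nm,I,roi,cen in(("top",im,(320,180,120,100),(368,234)),("scene",sc,(110,155,130,100),(187,190))):
    gr=cv2.cvtColor(I["color"],cv2.COLOR_BGR2GRAY);x,y,w,h=roi
    m=(gr[y:y+h,x:x+w]<120).astype(np.uint8)
    m=cv2.morphologyEx(m,cv2.MORPH_OPEN,np.ones((3,3)))
    n,l,st,ce=cv2.connectedComponentsWithStats(m)
    for k in range(1,n):
        if 60<st[k,4]<3000: 
            cs,_=cv2.findContours((l==k).astype(np.uint8),0,2);e=cv2.fitEllipse(max(cs,key=len)) if len(max(cs,key=len))>5 else None
            if e: print(nm,st[k],e[0][0]+x,e[0][1]+y,e[1])
fl=onz(im,*f(190,555),.071);fr=onz(im,*f(650,330),.071)
fl2=onz(sc,*g(612,25),.071);fr2=onz(sc,*g(40,203),.071)
for a,b in((fl,fr),(fl2,fr2)): print("front",a[:2],b[:2],np.linalg.norm(a-b),"yaw",A(a,b)+90)
for nm,I,ff,ax,ll0,ll1,idx,i0,bt in(("top",im,f,(290,326),(281,228),(279,182),(210,297),(296,322),(511,235)),("scene",sc,g,(467,212),(456,310),(452,340),(568,238),(455,157),(183,255))):
    P=onz(I,*ff(*ax),.076);a=onz(I,*ff(*ll0),.071);b=onz(I,*ff(*ll1),.071);i=onz(I,*ff(*idx),.074)
    B=onz(I,*ff(*bt),.0915);c=onz(I,*ff(*i0),.103)
    print(nm,"axis",P,"line",a,b,A(P,(a+b)/2),A(a,b),"idx",i,A(P,i),np.linalg.norm(i-P),"bar0",c,"btn",B,np.linalg.norm((B-P)[:2]))
E
```

```text
top [77 34 12 13 71] 402.5625228881836 220.30474090576172 (9.852104187011719, 13.250178337097168)
top [ 33  40  30  29 630] 368.0592155456543 234.47496032714844 (27.65683937072754, 28.944725036621094)
scene [ 59  20  37  30 842] 186.17340087890625 189.5274429321289 (29.789094924926758, 35.037879943847656)
scene [ 22  39  19  16 192] 141.20627784729004 201.6752471923828 (15.629315376281738, 18.55711555480957)
scene [34 77 10 23 84] 148.2647247314453 242.8463897705078 (3.3445558547973633, 27.780858993530273)
front [ 0.43502564 -0.10657413] [ 0.52774204 -0.30160198] 0.21594488009950338 yaw 25.426454468481282
front [ 0.43862809 -0.10559999] [ 0.53037747 -0.29921952] 0.21425795275600942 yaw 25.354601707958295
top axis [ 0.53033038 -0.14968634  0.076     ] line [ 0.57200662 -0.14776516  0.071     ] [ 0.59156243 -0.14737598  0.071     ] 2.3546526765015168 1.1400728455905775 idx [ 0.54286516 -0.11674086  0.074     ] 69.16965618496955 0.035306171255241194 bar0 [ 0.53084064 -0.14733194  0.103     ] btn [ 0.5667198  -0.23913587  0.0915    ] 0.09656815488509221
scene axis [ 0.53296906 -0.14672103  0.076     ] line [ 0.57236712 -0.14610457  0.071     ] [ 0.5852622  -0.14580336  0.071     ] 0.9585624137352994 1.3380821418007645 idx [ 0.54172859 -0.11037663  0.074     ] 76.44930982271087 0.037438551612205544 bar0 [ 0.53038074 -0.14787773  0.103     ] btn [ 0.567598   -0.23766881  0.0915    ] 0.09731732573086717
```

```bash
cat >> h.py <<'E'
from scipy.spatial.transform import Rotation as Ro
def tool(): 
    o=ctrl.get_obs();return np.array(o["tool_pos"]),Ro.from_rotvec(o["tool_rot"]),o
def row(target,phi):
    """row for TCP target, tool pointing straight down with tool x at world angle phi deg"""
    p,R,o=tool();a=np.radians(phi)
    T=Ro.from_matrix(np.array([[np.cos(a),np.sin(a),0],[np.sin(a),-np.cos(a),0],[0,0,-1.]]))
    d=R.inv().apply(np.array(target)-p)*100; r=np.degrees((R.inv()*T).as_rotvec())/5
    return np.round(np.r_[d,r],2).tolist()
def phi():
    p,R,o=tool();m=R.as_matrix();return np.degrees(np.arctan2(m[1,0],m[0,0]))
E
python3 - <<'E'
from h import *
p,R,o=tool();print(phi(),np.round(R.as_matrix(),3),o["q"])
im=ctrl.get_image("wrist");Rc,_=cv2.Rodrigues(im["rvec"]);c=-Rc.T@im["tvec"];print("cam in tool",R.inv().apply(c-p)); print((R.inv().as_matrix()@Rc.T).round(3))
E
```

```text
155.08749665669086 [[-0.907  0.421 -0.   ]
 [ 0.421  0.907 -0.   ]
 [ 0.    -0.    -1.   ]] [ 1.01699552e+00  5.28703793e-02  1.61323234e+00 -1.19961998e-05
  1.47599143e+00 -1.18994467e-01]
cam in tool [ 0.07366228 -0.0004821  -0.14320976]
[[-0.001 -0.956 -0.292]
 [ 1.    -0.001 -0.   ]
 [ 0.    -0.292  0.956]]
```

```bash
python3 - <<'E'
from h import *
A=np.array([.531,-.148]);a=np.radians(72);u=np.array([np.cos(a),np.sin(a)]);n=np.array([-u[1],u[0]])
P=A+.017*u+.034*n;print(P,row([*P,.2],72))
E
```

```text
[ 0.50391737 -0.12132546] [-50.81, -52.27, 3.13, -0.0, 0.0, 16.62]
```

>>> {"api": "apply_moves", "payload": {"rows": [[-50.8,-52.3,0,0,0,16.6],[-50.8,-52.3,0,0,0,16.6],[-50.8,-52.3,0,0,0,16.6],[-50.8,-52.3,0,0,0,16.6],[-50.8,-52.3,0,0,0,16.6],[-50.8,-52.3,0,0,0,16.6],[-50.8,-52.3,0,0,0,16.6],[-50.8,-52.3,0,0,0,16.6],[-50.8,-52.3,0,0,0,16.6],[-50.8,-52.3,0,0,0,16.6],[-50.8,-52.3,0,0,0,16.6],[-50.8,-52.3,0,0,0,16.6],[-50.8,-52.3,0,0,0,16.6],[-50.8,-52.3,0,0,0,16.6],[-50.8,-52.3,0,0,0,16.6],[-50.8,-52.3,3.1,0,0,16.6],[-50.8,-52.3,3.1,0,0,16.6],[-50.8,-52.3,3.1,0,0,16.6],[-50.8,-52.3,3.1,0,0,16.6],[-50.8,-52.3,3.1,0,0,16.6]], "grip": 1, "squeeze": 40}}

```text
t: 2.4
tool_pos: [0.5043, -0.1212, 0.2019]
tool_rot: [2.537, 1.849, 0.002]
contact_force: [-0.8, -0.3, -0.1]
opening: 0.0001
```

```bash
python3 - <<'E'
from h import *
im=ctrl.get_image("wrist");cv2.imwrite("pics/w1.png",im["color"])
p,R,o=tool();print(o["t"],p,phi(),o["q"],o["opening"],o["contact_force"])
for nm,P in dict(axis=[.531,-.148,.076],btn=[.567,-.2385,.0915],tcp=p).items(): print(nm,proj(im,P))
E
```

```text
2.45 [ 0.50422973 -0.12117139  0.20176503] 72.1510137172588 [-3.79262208e-01 -1.86885036e-01  1.89064516e+00 -2.78450187e-04
  1.43548771e+00 -6.77018943e-02] -0.00024314783733924501 [0.20691857 0.33733078 0.33541843]
axis [[317.52802548 219.43947844]]
btn [[382.79513009 300.44565378]]
tcp [[280.51775706 266.40266594]]
```

View pics/w1.png

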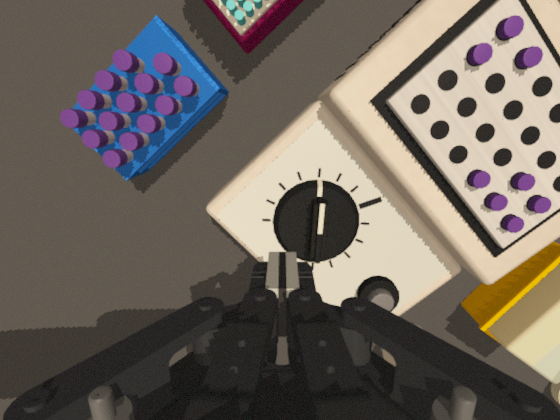

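The wrist view confirms the axis prediction at (317,219). The index tip is near (320,182) and the long line runs from (360,206) to (381,200). I'll compute the angles.

```bash
python3 - <<'E'
from h import *
im=ctrl.get_image("wrist");c=im["color"][165:315,250:410]
cv2.imwrite("pics/w1c.png",cv2.resize(c,None,fx=4,fy=4,interpolation=cv2.INTER_CUBIC))
E
```

```text
(no output)
```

View pics/w1c.png

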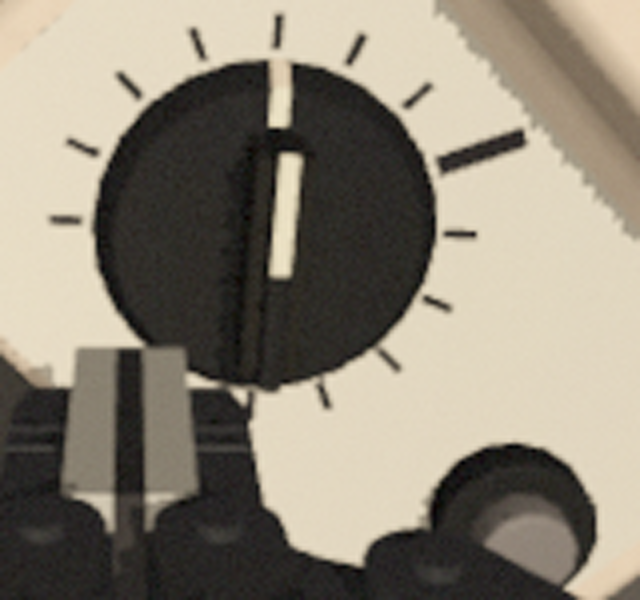

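```bash
python3 - <<'E'
from h import *
im=ctrl.get_image("wrist")
f=lambda x,y:((x+.5)/4-.5+250,(y+.5)/4-.5+165)
def A(a,b): d=b-a;return np.degrees(np.arctan2(d[1],d[0]))
ax=onz(im,*f(267,222),.076); ang=np.linspace(0,6.28,60)
L0=onz(im,*f(441,164),.071);L1=onz(im,*f(523,137),.071);I=onz(im,*f(281,65),.074)
i1=onz(im,*f(291,153),.103);i0=onz(im,*f(281,277),.103);J=onz(im,*f(281,127),.081)
print(ax,i0,"line",A(L0,L1),np.linalg.norm(L1-L0),"bar idx",A(i0,i1),np.linalg.norm(i1-i0),A(J,I),I,"axis from line",L0-.042*(L1-L0)/np.linalg.norm(L1-L0))
for C in (ax,i0):print(A(C,L0),A(C,I),np.linalg.norm((I-C)[:2]),np.linalg.norm((L0-C)[:2]))
for px in [(279,30),(358,50),(418,95),(460,235),(437,303),(388,360),(322,397),(66,219),(83,147),(129,85),(198,44)]:
    Q=onz(im,*f(*px),.071);print(A(i0,Q).round(1),np.linalg.norm((Q-i0)[:2]).round(4))
E
```

```text
[ 0.5296142  -0.14823951  0.076     ] [ 0.52879048 -0.15102108  0.103     ] line 1.419472261032849 0.019345826004631597 bar idx 69.83304722978033 0.02686621263833245 70.26722023735839 [ 0.54274892 -0.1145739   0.074     ] axis from line [ 0.52959479 -0.14988347  0.071     ]
-0.8239149809487397 68.68664571651546 0.036137154550253146 0.04197203473791756
2.9137647012903436 69.04429310940897 0.03902863829428812 0.04284681720836286
70.0 0.0463
47.0 0.0461
25.2 0.0461
-20.5 0.0458
-42.6 0.0458
-65.7 0.0459
-88.6 0.0464
159.7 0.0463
137.4 0.0463
115.2 0.0463
92.7 0.0461
```

```bash
python3 - <<'E'
from h import *
A=np.array([.529,-.1505]);a=np.radians(69.5);u=np.array([np.cos(a),np.sin(a)]);n=np.array([-u[1],u[0]])
P=A+.016*u+.034*n;print(P,row([*P,.2],69.5),row([*P,.0885],69.5))
E
```

```text
[ 0.50275646 -0.12360619] [-0.26, -0.05, 0.13, 0.02, 0.0, 0.53] [-0.26, -0.07, 11.28, 0.02, 0.0, 0.53]
```

>>> {"api": "apply_moves", "payload": {"rows": [[-0.26,-0.05,0.5,0,0,0.53],[-0.26,-0.05,3,0,0,0.53],[-0.26,-0.06,6,0,0,0.53],[-0.26,-0.06,8,0,0,0.53],[-0.26,-0.06,9.5,0,0,0.53],[-0.26,-0.06,10.5,0,0,0.53],[-0.26,-0.06,11.1,0,0,0.53],[-0.26,-0.06,11.3,0,0,0.53],[-0.26,-0.06,11.3,0,0,0.53],[-0.26,-0.06,11.3,0,0,0.53]]}}

```text
t: 3.55
tool_pos: [0.5035, -0.1239, 0.0892]
tool_rot: [2.579, 1.789, 0.002]
contact_force: [-0.6, -0.2, -0.1]
opening: 0.0002
```

```bash
python3 - <<'E'
from h import *
im=ctrl.get_image("wrist");cv2.imwrite("pics/w2.png",im["color"])
p,R,o=tool();print(o["t"],p,phi(),o["opening"],o["contact_force"])
A=np.array([.529,-.1505,0]);print(R.inv().apply(A-p))
E
```

```text
3.6 [ 0.5034628  -0.12390537  0.08925427] 69.48367901155513 0.00018456508076312558 [ 0.80182851 -0.55844127 -0.10780545]
[-0.01592402  0.03294303  0.08936962]
```

View pics/w2.png

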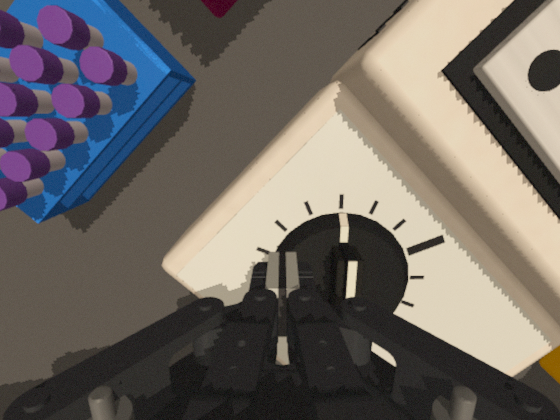

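The fingers sit left of the bar in a clear gap (finger edge at x≈312, bar at x≈343), with the index at (343,225). I'll approach until they touch.

>>> {"api": "apply_moves", "payload": {"rows": [[0,0.4,0,0,0,0],[0,0.7,0,0,0,0],[0,0.9,0,0,0,0],[0,1.0,0,0,0,0],[0,1.0,0,0,0,0]]}}

```text
t: 4.1
tool_pos: [0.513, -0.1275, 0.0893]
tool_rot: [2.579, 1.789, 0.002]
contact_force: [0.4, -0.3, -0.1]
opening: -0.0003
```

```bash
python3 - <<'E'
from h import *
im=ctrl.get_image("wrist");cv2.imwrite("pics/w3.png",cv2.resize(im["color"][190:340,230:440],None,fx=3.5,fy=3.5))
p,R,o=tool();print(o["t"],p,phi(),o["opening"],R.inv().apply(o["contact_force"]))
A=np.array([.529,-.1505,0]);print(R.inv().apply(A-p))
E
```

```text
4.15 [ 0.51284392 -0.12742562  0.0892123 ] 69.48446442008657 0.00011967979513272124 [-0.27144474  0.470826   -0.38413838]
[-0.01591593  0.02293863  0.08929045]
```

View pics/w3.png

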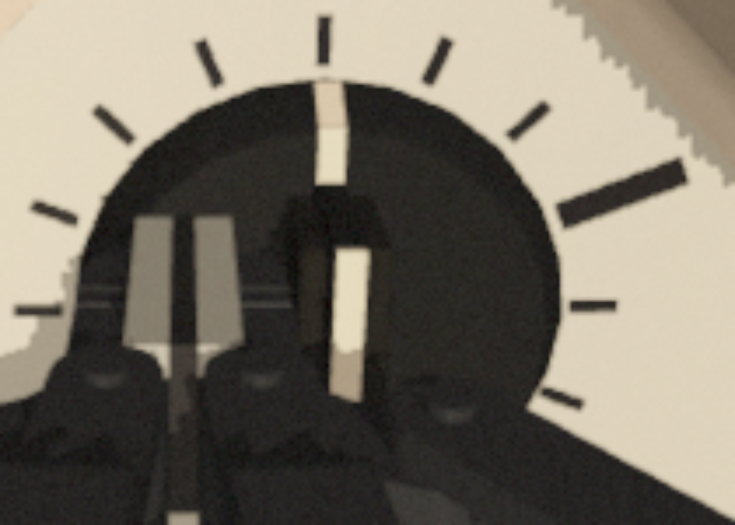

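The finger edge is within about 1 mm of the bar's left pad and there is no force yet. I'll compute the orbit rows.

```bash
cat >> h.py <<'E'
def orbit(thetas,d):
    p,R,o=tool();A=np.array([.529,-.1505,0]);q=R.inv().apply(A-p)*100;r,d0=-q[0],q[1]
    return [[round(-r+r*np.cos(t)+d*np.sin(t),2),round(d0+r*np.sin(t)-d*np.cos(t),2),0,0,0,round(np.degrees(t)/5,2)] for t in np.radians(thetas)]
E
python3 -c "
from h import *
print(orbit([0,3]+list(range(6,53,3)),2.15))"
```

```text
[[np.float64(0.0), np.float64(0.14), 0, 0, 0, np.float64(0.0)], [np.float64(0.11), np.float64(0.23), 0, 0, 0, np.float64(0.6)], [np.float64(0.22), np.float64(0.32), 0, 0, 0, np.float64(1.2)], [np.float64(0.32), np.float64(0.42), 0, 0, 0, np.float64(1.8)], [np.float64(0.41), np.float64(0.52), 0, 0, 0, np.float64(2.4)], [np.float64(0.5), np.float64(0.63), 0, 0, 0, np.float64(3.0)], [np.float64(0.59), np.float64(0.74), 0, 0, 0, np.float64(3.6)], [np.float64(0.66), np.float64(0.86), 0, 0, 0, np.float64(4.2)], [np.float64(0.74), np.float64(0.98), 0, 0, 0, np.float64(4.8)], [np.float64(0.8), np.float64(1.1), 0, 0, 0, np.float64(5.4)], [np.float64(0.86), np.float64(1.23), 0, 0, 0, np.float64(6.0)], [np.float64(0.91), np.float64(1.36), 0, 0, 0, np.float64(6.6)], [np.float64(0.96), np.float64(1.49), 0, 0, 0, np.float64(7.2)], [np.float64(1.0), np.float64(1.62), 0, 0, 0, np.float64(7.8)], [np.float64(1.03), np.float64(1.76), 0, 0, 0, np.float64(8.4)], [np.float64(1.05), np.float64(1.9), 0, 0, 0, np.float64(9.0)], [np.float64(1.07), np.float64(2.04), 0, 0, 0, np.float64(9.6)], [np.float64(1.08), np.float64(2.18), 0, 0, 0, np.float64(10.2)]]
```

>>> {"api": "apply_moves", "payload": {"rows": [[0,0.14,0,0,0,0],[0.11,0.23,0,0,0,0.6],[0.22,0.32,0,0,0,1.2],[0.32,0.42,0,0,0,1.8],[0.41,0.52,0,0,0,2.4],[0.5,0.63,0,0,0,3.0],[0.59,0.74,0,0,0,3.6],[0.66,0.86,0,0,0,4.2],[0.74,0.98,0,0,0,4.8],[0.8,1.1,0,0,0,5.4],[0.86,1.23,0,0,0,6.0],[0.91,1.36,0,0,0,6.6],[0.96,1.49,0,0,0,7.2],[1.0,1.62,0,0,0,7.8],[1.03,1.76,0,0,0,8.4],[1.05,1.9,0,0,0,9.0],[1.07,2.04,0,0,0,9.6],[1.07,2.04,0,0,0,9.6]]}}

```text
t: 5.95
tool_pos: [0.5349, -0.1242, 0.0889]
tool_rot: [3.086, 0.586, 0.0]
contact_force: [-3.5, 2.2, 1.2]
opening: -0.0003
```

```bash
python3 - <<'E'
from h import *
im=ctrl.get_image("wrist");cv2.imwrite("pics/w4.png",cv2.resize(im["color"][190:340,230:440],None,fx=3.5,fy=3.5))
p,R,o=tool();print(o["t"],p,phi(),o["opening"],R.inv().apply(o["contact_force"]))
A=np.array([.529,-.1505,0]);print(R.inv().apply(A-p))
E
```

```text
6.0 [ 0.5349211  -0.12423671  0.08887018] 21.547790095530363 -0.00015698509999503631 [-1.84338251 -3.39814056 -1.45950967]
[-0.01518641  0.02217845  0.08888317]
```

View pics/w4.png

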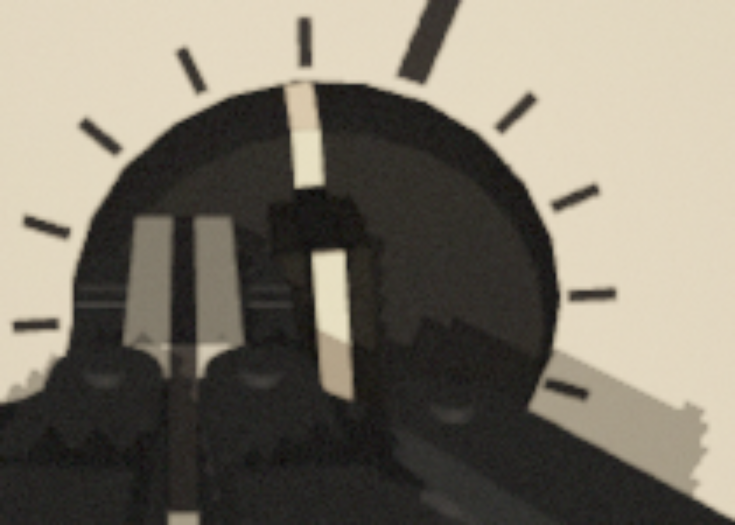

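The bar is turning. The index rim is at crop (301,87), just past the short line one step before the long line, whose inner end is at (413,78). I'll measure what is left.

```bash
python3 - <<'E'
from h import *
im=ctrl.get_image("wrist");f=lambda x,y:((x+.5)/3.5-.5+230,(y+.5)/3.5-.5+190)
def A(a,b): d=b-a;return np.degrees(np.arctan2(d[1],d[0]))
L0=onz(im,*f(413,78),.071);L1=onz(im,*f(442,8),.071);I=onz(im,*f(301,87),.074);J=onz(im,*f(308,185),.081)
i1=onz(im,*f(329,251),.103);i2=onz(im,*f(337,395),.103);S=onz(im,*f(305,42),.071);S2=onz(im,*f(517,111),.071)
C=np.array([.529,-.1505,0]);print("L",A(C,L0),A(L0,L1),"I",A(C,I),A(J,I),A(i2,i1),"S",A(C,S),A(C,S2))
E
```

```text
L 1.557788297463962 3.019846720126437 I 26.401153465502958 24.668321774999054 26.623943424528413 S 24.802007129597815 -20.746982941748396
```

```bash
python3 -c "
from h import *
for r in orbit(list(range(3,22,3)),2.22):print([float(x) for x in r])"
```

```text
[0.11, 0.07, 0.0, 0.0, 0.0, 0.6]
[0.22, 0.16, 0.0, 0.0, 0.0, 1.2]
[0.33, 0.25, 0.0, 0.0, 0.0, 1.8]
[0.43, 0.35, 0.0, 0.0, 0.0, 2.4]
[0.52, 0.46, 0.0, 0.0, 0.0, 3.0]
[0.61, 0.57, 0.0, 0.0, 0.0, 3.6]
[0.69, 0.68, 0.0, 0.0, 0.0, 4.2]
```

>>> {"api": "apply_moves", "payload": {"rows": [[0.11,0.07,0,0,0,0.6],[0.22,0.16,0,0,0,1.2],[0.33,0.25,0,0,0,1.8],[0.43,0.35,0,0,0,2.4],[0.52,0.46,0,0,0,3.0],[0.61,0.57,0,0,0,3.6],[0.69,0.68,0,0,0,4.2],[0.69,0.68,0,0,0,4.2],[0.69,0.68,0,0,0,4.2]]}}

```text
t: 6.95
tool_pos: [0.5438, -0.1278, 0.0888]
tool_rot: [3.141, 0.017, 0.001]
contact_force: [-3.7, 2.0, 1.7]
opening: 0.0003
```

```bash
python3 - <<'E'
from h import *
im=ctrl.get_image("wrist");cv2.imwrite("pics/w5.png",cv2.resize(im["color"][170:320,230:440],None,fx=3.5,fy=3.5))
p,R,o=tool();print(o["t"],p,phi(),o["opening"],R.inv().apply(o["contact_force"]))
A=np.array([.529,-.1505,0]);print(R.inv().apply(A-p))
E
```

```text
7.0 [ 0.54379046 -0.12782984  0.08882195] 0.6252806972966877 7.298230045971154e-05 [-2.70283699 -2.2089135  -1.68658042]
[-0.01510752  0.02247246  0.08881883]
```

View pics/w5.png

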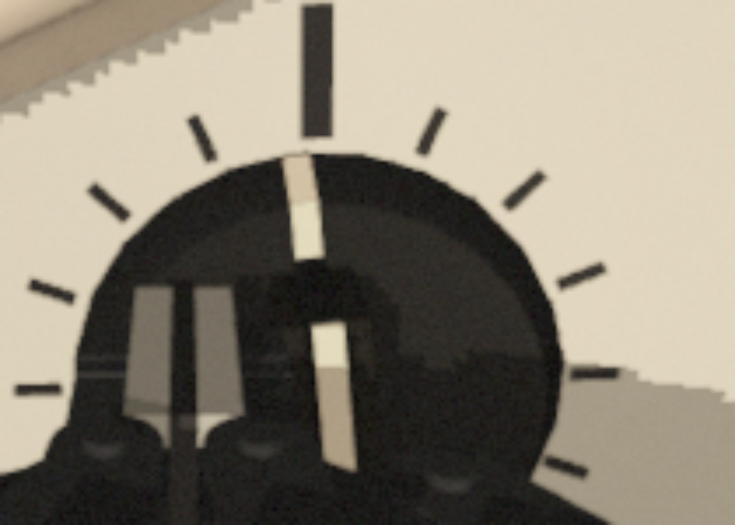

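Index rim at (299,157), long line from (316,137) up to (317,6). About 5° appears to remain, so I'll compute it.

```bash
cat > m.py <<'E'
from h import *
def A(a,b): d=b-a;return np.degrees(np.arctan2(d[1],d[0]))
def ang(im,f,L0,L1,I,J,i1,i2):
    L0=onz(im,*f(*L0),.071);L1=onz(im,*f(*L1),.071);I=onz(im,*f(*I),.074);J=onz(im,*f(*J),.081)
    i1=onz(im,*f(*i1),.103);i2=onz(im,*f(*i2),.103)
    C=np.array([.529,-.1505,0]);print("L",A(C,L0),A(C,L1),A(L0,L1),"I",A(C,I),A(C,J),A(J,I),A(i2,i1))
E
python3 - <<'E'
from m import *
im=ctrl.get_image("wrist");f=lambda x,y:((x+.5)/3.5-.5+230,(y+.5)/3.5-.5+170)
ang(im,f,(316,136),(317,6),(299,157),(310,258),(329,323),(340,468))
for r in orbit([2,4,5,6],2.25):print([float(x) for x in r])
E
```

```text
L 2.2044907033869148 2.201237954809496 2.194536894433065 I 6.463985746029722 6.586291726349959 6.235390858161322 6.741883198833882
[0.08, 0.05, 0.0, 0.0, 0.0, 0.4]
[0.15, 0.1, 0.0, 0.0, 0.0, 0.8]
[0.19, 0.13, 0.0, 0.0, 0.0, 1.0]
[0.23, 0.16, 0.0, 0.0, 0.0, 1.2]
```

>>> {"api": "apply_moves", "payload": {"rows": [[0.04,0.03,0,0,0,0.2],[0.08,0.05,0,0,0,0.4],[0.12,0.08,0,0,0,0.6],[0.15,0.1,0,0,0,0.8],[0.15,0.1,0,0,0,0.8],[0.15,0.1,0,0,0,0.8]]}}

```text
t: 7.65
tool_pos: [0.5454, -0.1289, 0.0888]
tool_rot: [3.14, -0.093, 0.001]
contact_force: [-2.9, 2.1, 1.3]
opening: 0.0001
```

```bash
python3 - <<'E'
from h import *
im=ctrl.get_image("wrist");cv2.imwrite("pics/w6.png",cv2.resize(im["color"][170:320,230:440],None,fx=3.5,fy=3.5))
p,R,o=tool();print(o["t"],p,phi(),o["opening"],R.inv().apply(o["contact_force"]))
A=np.array([.529,-.1505,0]);print(R.inv().apply(A-p))
E
```

```text
7.7 [ 0.54538402 -0.12890201  0.08885647] -3.3878785498798645 3.6590191008008056e-05 [-2.98225643 -1.79715461 -1.10574752]
[-0.01516945  0.02248137  0.08885301]
```

View pics/w6.png

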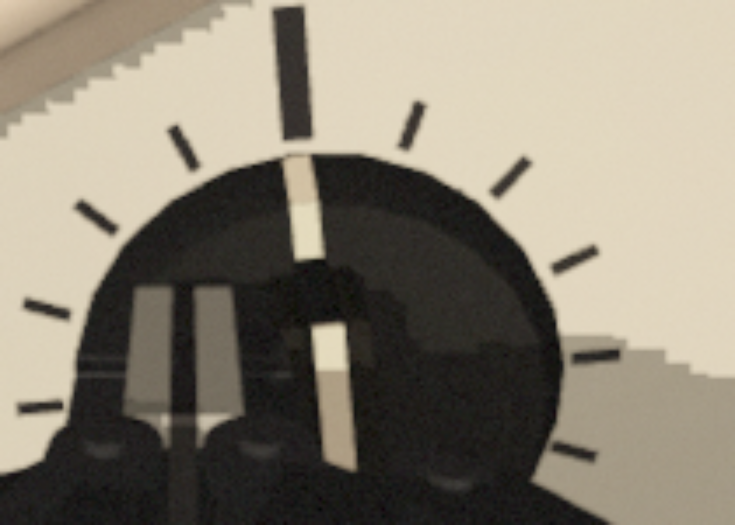

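The index at (298,157) now sits under the line's inner end at (297,138). I'll put a number on it.

```bash
python3 - <<'E'
from m import *
im=ctrl.get_image("wrist");f=lambda x,y:((x+.5)/3.5-.5+230,(y+.5)/3.5-.5+170)
ang(im,f,(297,138),(289,8),(298,157),(309,258),(329,323),(340,468))
E
```

```text
L 2.3410427399028744 2.1232608767274197 1.677232179109713 I 2.7757017990514905 3.065856695869383 2.2313215481669517 2.728020176087973
```

Alignment is within about 0.5°. I'll back off sideways, rise and check from above.

>>> {"api": "apply_moves", "payload": {"rows": [[0,-0.5,0,0,0,0],[0,-1.2,0,0,0,0],[0,-1.5,-0.5,0,0,0],[0,-1.5,-3,0,0,0],[0,-1.5,-6,0,0,0],[0,-1.5,-9,0,0,0],[0,-1.5,-11,0,0,0],[0,-1.5,-11,0,0,0],[0,-1.5,-11,0,0,0]]}}

```text
t: 8.65
tool_pos: [0.5463, -0.1137, 0.1989]
tool_rot: [3.139, -0.092, 0.003]
contact_force: [-0.2, -0.1, -0.4]
opening: -0.0001
```

```bash
python3 - <<'E'
from h import *
im=ctrl.get_image("wrist");cv2.imwrite("pics/w7f.png",im["color"]);cv2.imwrite("pics/w7.png",cv2.resize(im["color"][150:300,250:410],None,fx=4,fy=4,interpolation=cv2.INTER_CUBIC))
p,R,o=tool();print(o["t"],p,phi(),o["contact_force"])
E
```

```text
8.7 [ 0.54561287 -0.11354167  0.1975732 ] -3.37919465356155 [ 0.38085382 -0.37603323  0.41337009]
```

View pics/w7.png

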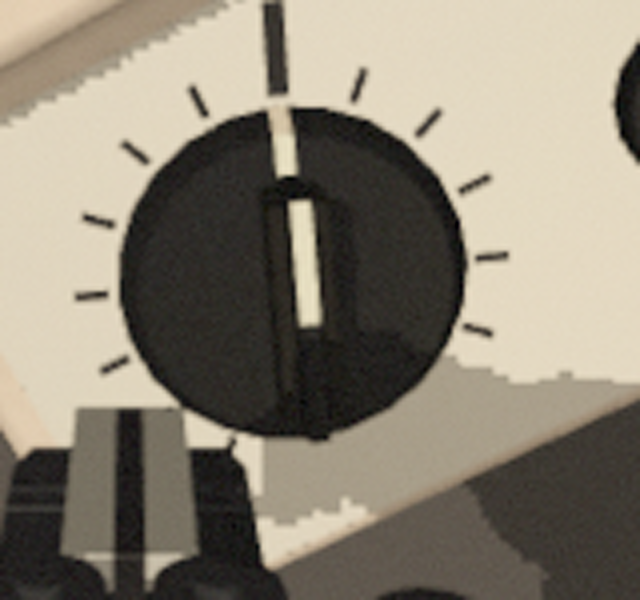

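View pics/w7f.png

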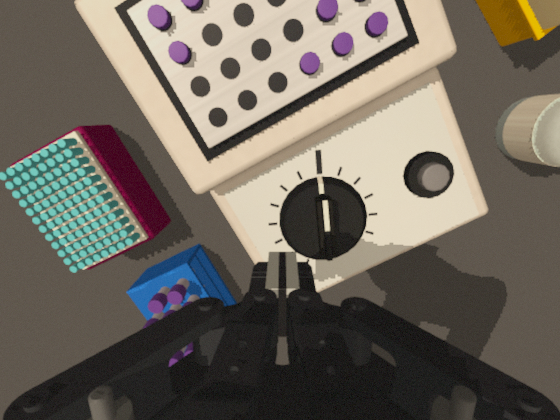

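The index continues straight into the long line, at crop (280,108) and (277,93). The button cap is at (434,177) in the full image.

```bash
python3 - <<'E'
from m import *
im=ctrl.get_image("wrist");f=lambda x,y:((x+.5)/4-.5+250,(y+.5)/4-.5+150)
ang(im,f,(277,93),(273,4),(280,108),(288,176),(300,200),(311,326))
g=cv2.GaussianBlur(cv2.cvtColor(im["color"],cv2.COLOR_BGR2GRAY),(3,3),0)[150:205,400:460]
m=((g>90)&(g<165)).astype(np.uint8)
m=cv2.morphologyEx(m,cv2.MORPH_OPEN,np.ones((5,5)))
n,l,s,c=cv2.connectedComponentsWithStats(m)
for k in range(1,n):print(s[k],c[k]+[400,150],onz(im,*(c[k]+[400,150]),.0915))
B=onz(im,434,177,.0915);print(B)
print(row([.5665,-.239,.12],2.5),row([.5665,-.239,.0855],2.5))
E
```

```text
L 3.1196036477056204 2.4811914600401455 1.1106934777848936 I 2.9890432107452476 3.2894142927799535 2.4316808370192327 3.673918058250306
[ 23  13  28  27 604] [436.11754967 175.94370861] [ 0.56600121 -0.24101849  0.0915    ]
[ 0.56522932 -0.23937266  0.0915    ]
[2.87, 12.41, 7.68, -0.0, 0.02, -1.18] [2.88, 12.41, 11.13, -0.0, 0.02, -1.18]
```

>>> {"api": "apply_moves", "payload": {"rows": [[0.7,3,0,0,0,0],[1.6,7,0,0,0,0],[2.4,11,1,0,0,0],[2.76,12.5,4,0,0,0],[2.76,12.5,7,0,0,0],[2.76,12.5,8.5,0,0,0],[2.76,12.5,9,0,0,0],[2.76,12.5,9,0,0,0],[2.76,12.5,9,0,0,0]]}}

```text
t: 9.65
tool_pos: [0.5662, -0.2399, 0.1083]
tool_rot: [3.139, -0.092, 0.0]
contact_force: [0.1, 0.0, 0.5]
opening: 0.0001
```

```bash
python3 - <<'E'
from h import *
im=ctrl.get_image("wrist");cv2.imwrite("pics/w8.png",im["color"])
p,R,o=tool();print(o["t"],p,phi(),o["contact_force"],row([.5658,-.2403,.1],phi()))
E
```

```text
9.7 [ 0.56637714 -0.24003852  0.1087441 ] -3.34791416308816 [ 0.38284769  0.88090025 -0.28437166] [-0.06, 0.03, 0.87, 0.01, -0.01, -0.0]
```

View pics/w8.png

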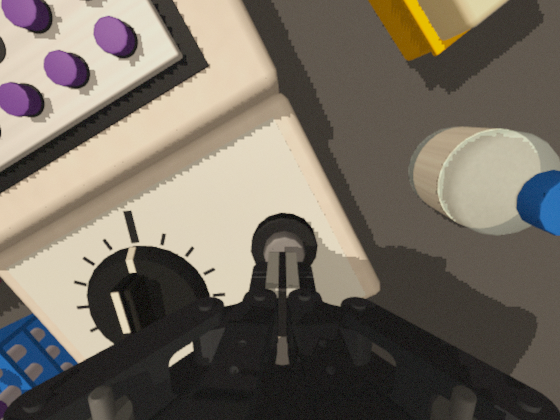

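The fingertips are centred over the cap at (285,245). Pressing slowly.

>>> {"api": "apply_moves", "payload": {"rows": [[0,0,0.8,0,0,0],[0,0,1.4,0,0,0],[0,0,1.7,0,0,0],[0,0,1.9,0,0,0],[0,0,2.1,0,0,0],[0,0,2.25,0,0,0],[0,0,2.4,0,0,0],[0,0,2.4,0,0,0],[0,0,2.4,0,0,0]]}}

```text
t: 10.6
tool_pos: [0.5663, -0.2399, 0.0865]
tool_rot: [3.14, -0.092, 0.0]
contact_force: [-5.2, 3.0, 10.7]
opening: -0.0
```

```bash
python3 - <<'E'
from h import *
im=ctrl.get_image("wrist");cv2.imwrite("pics/w9.png",im["color"])
p,R,o=tool();print(o["t"],p,o["contact_force"])
E
```

```text
10.65 [ 0.56633166 -0.23985054  0.08644245] [-5.72523435  3.59920271  9.92880494]
```

View pics/w9.png

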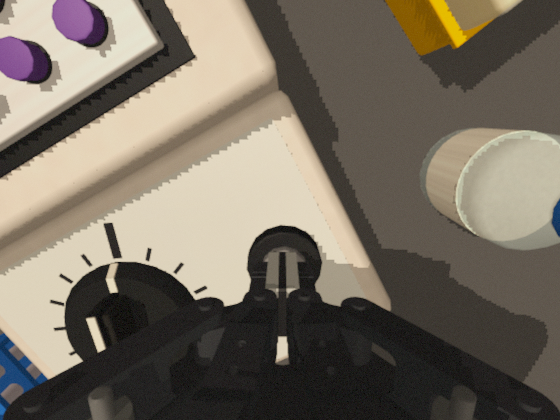

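Force is 10 N at z = 0.0865, which is the fully-down height, so the button has bottomed out. Releasing now.

>>> {"api": "apply_moves", "payload": {"rows": [[0,0,-0.5,0,0,0],[0,0,-2,0,0,0],[0,0,-5,0,0,0],[0,0,-9,0,0,0],[0,-5,-11,0,0,0],[0,-9,-11,0,0,0],[0,-12.5,-11,0,0,0],[-2,-13,-11,0,0,0],[-2,-13,-11,0,0,0],[-2,-13,-11,0,0,0]]}}

```text
t: 11.65
tool_pos: [0.5543, -0.1091, 0.197]
tool_rot: [3.139, -0.091, 0.003]
contact_force: [-0.4, 0.6, 0.5]
opening: 0.0001
```

```bash
python3 - <<'E'
from h import *
im=ctrl.get_image("wrist");cv2.imwrite("pics/w10.png",im["color"]);cv2.imwrite("pics/w10c.png",cv2.resize(im["color"][130:280,250:450],None,fx=4,fy=4,interpolation=cv2.INTER_CUBIC))
im=ctrl.get_image("scene");cv2.imwrite("pics/s10.png",im["color"])
p,R,o=tool();print(o["t"],p,o["contact_force"])
E
```

```text
11.75 [ 0.55449571 -0.10970931  0.19679256] [ 0.18033136 -1.056233    0.07101489]
```

View pics/w10c.png

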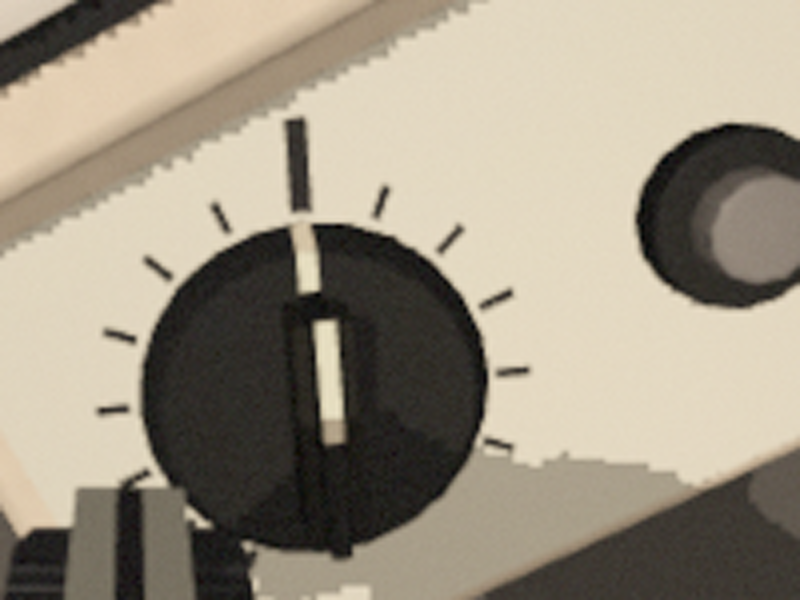

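View pics/s10.png

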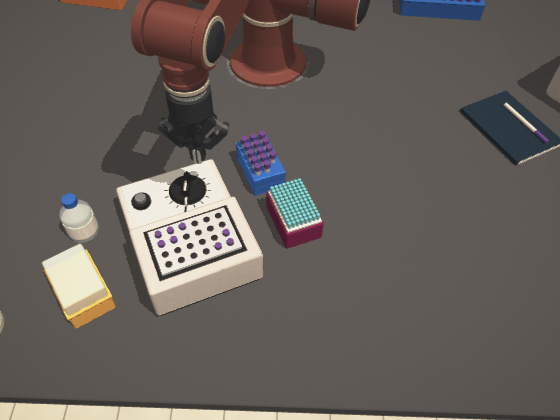

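The index, rim at crop (303,228), still points into the long line (300,210). The button at (760,228) has sprung back up and the bystanders stand where they did. Handing in.

```bash
python3 -c "
from station import ctrl
print(ctrl.finish_job())"
```

```text
the job is handed in; nothing more can be done
None
```

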